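# Mark a specimen tag with the sprung punch

## Robot

A 7-joint arm with a two-finger parallel gripper is mounted at the origin on the work surface. World frame = base frame: x ahead of the robot, y to its left, z up, the work surface at z = 0. Lengths are in m, angles in rad, forces in N, time in s.
With the tool pointing down it reaches from about 0.425 to 0.925 m from the base axis. Payload 6.8 kg.
Tool frame: the origin (TCP) lies at the centre of the arm's flange, where the gripper is bolted on; the fingertips stand 173 mm ahead of it and the grasp point (between the pads) lies 155 mm ahead of it (finger_overhang is the distance from the TCP to the fingertips, in m); y points along the fingers, z is the direction in which the jaws open and shut, and the axes are right-handed (so a half turn about y gives the same grasp; the last joint's range is limited). The gripper opens to 85 mm and grips with 20 to 120 N. Pads are 22 mm wide; open, the fingers measure 114 mm over their backs; the gripper's body (76 mm by 85 mm) begins 54 mm behind the grasp point. The pads swing forward as they close: fully open they stand 13 mm farther back than shut.
Start: joints at [-1.341, 0.477, 0.022, 1.555, -0.011, 1.109, -0.083], TCP at [0.224, 0.637, 0.405] pointing down, gripper open.
Joint ranges: [-2.96, 2.96], [-0.34, 2.1], [-1.41, 1.46], [0.24, 2.44], [-1.37, 4.51], [0.17, 1.92], [-2.96, 2.96]. Speed limits (rad/s): [2.39, 2.39, 3.14, 3.14, 3.14, 3.14, 3.14].

## Interface

Orientations are given as a rotation vector (axis times angle).
In Python, from bench import get_obs, grab_frame, hand_in, finger_overhang gives the robot as it stands. The module is installed in compiled form; this text tells all that it offers.
- The arm moves only by the shell command python3 -m jog 'ROWS' [FORCE]. ROWS is JSON, a list of rows, each a list of 3 entries, a list of its own where there are three numbers: the shift along the tool's x, y, z in cm, then the turn about the tool's y in rad, then the gripper command: -1 is fully open, 1 is shut, values between are in proportion. In form: [[[x, y, z], twist, gripper], ...]. A call has 1 to 10 rows; each row is the pose to reach, as a shift and turn from the pose commanded when the call began, along the tool's axes at that moment; what a row does not reach only later rows make up. A row lasts 1/8 s, in which the tool goes at most 62.5 mm and 10.7 degrees, less where a joint would pass 70% of its speed; a pose out of reach is approached as far as the arm can. A call with a gripper value outside its range is refused whole. The fingers move at their own pace and stop on an object; FORCE is the grip in N (left out, the last holds). Time passes only in rows, so rows that repeat a pose let the fingers close. It gives the time, the measured TCP pose, the force and the opening at its end, in the units of the state.
- get_obs(): the state, without advancing time (a new reading comes with each control period).
- grab_frame(name): name is "scene" or "top" or "wrist"; returns a dict with "image" (420x560x3 uint8, blue, green, red), "fx", "fy", "cx", "cy" (pixels), "origin" and "rotation" of the camera in the world. Camera axes: x right, y up, looking along -z (the intrinsics and any distortion apply to the point x, -y, -z); pixel columns grow to the right and rows downward; lengths in m; the calibration is good to about 2 mm. A picture is of the moment at which its call begins. There is no depth.
- hand_in(): hands the job in, once; it reports no verdict.
The state is a dict: "clock": time; "joints": joint angles; "qvel": joint speeds; "tau": joint torques, N m; "tcp_pos": TCP position; "orientation": TCP orientation; "contact_force": force on the tool from outside, world axes, zero at the start; "moment": the same for the moment, N m; "grip_width": finger opening in m.
Only numpy, scipy, OpenCV 4.12 (cv2) and the standard library are available. Lean on these libraries where they do the work, as an engineer would, in place of code of your own. Each camera call takes 0.05 s, during which the arm holds its last target.

## Task

Mark the metal specimen tag lying in the orange jig: take the mallet by its handle and drive the orange-headed punch right down with a brisk blow of the mallet's lower face. Then stand the mallet on its head again, on the green mat, and let go; leave the blue-headed punch and the jars alone.

Things in the scene. Friction and masses are not known exactly. Their poses are not given: they have to be found in the camera images.
- mallet: Loose mallet, 0.3 kg, mostly head, standing on the lower face of its round metal head (52 mm diameter, 84 tall, black rubber faces); it balances. Flat-sided pale wood handle, 22 mm wide, 26 high, level, centre line 48 mm above that face, along -x to 155 mm from the head's axis: grip firmly 45 to 55 mm from the axis. Origin: centre of lower (striking) face; z up, y across the handle.
- mat: Green flat mat fixed to the bench, 220 mm (its x) by 150 mm (its y), 4 mm thick, where the mallet stands and must be stood again with its head within the mat's edges. Origin: centre of the underside.
- orange_jig: Fixed jig: orange base plate 110 x 80 mm with a bright metal tag on it, a grey post at its +x side and a grey arm (top 80 mm above the bench) guiding an upright sprung punch. Punch head: orange disc of 36 mm diameter, straight above the origin, its flat top 112 mm above the origin when up. Origin: centre of the underside, on the bench; z up.
- orange_punch (a joint): How far the orange punch is down, m: 0 up, 0.018 at the stop. A spring (2.4 N at the top, 6 N at the bottom) lifts it again by itself. The tag is marked when the held mallet drives it past 0.012 while still moving down faster than 0.03 m/s: strike at about 0.15 m/s or more, aiming for the bottom; a slow press does not mark.
- blue_jig: A second, empty jig of the same shape and size, with blue base and blue punch head. Not to be used.
- blue_punch (a joint): How far the blue-headed punch is pressed, m (0 up). Must stay up.
- jar_a: Amber specimen jar with white lid, 72 mm diameter, 85 mm tall, loose, to be left alone. Origin: centre of its underside.
- jar_b: Clear specimen jar with white lid, 60 mm diameter, 75 mm tall, loose, to be left alone. Origin: centre of its underside.
Mind the look-alikes: they are no part of the job. Of the things that look like the mallet, take the one that is farthest to the robot's right at the start. Leave any yellow look-alike of the orange_jig alone.

How it is judged:
By the outcome, as a careful person would: the job done as asked, in the order asked, and still so for the second after the job is handed in, with the robot touching nothing.
It also fails if it takes over 45 s, if anything falls off the work surface, if the arm or the gripper's body presses on something with over 40 N, if the wrist force passes 120 N, or if a joint passes its speed limit or range.

## Working session

There is one attempt and no reset: what is moved stays moved. The work goes in short steps, Python scripts to look and compute and a shell command to move; the robot and the scene stay as the last step left them, time stands still between calls to the robot, and variables do not carry over. Pictures are saved under pics/ and viewed, and the job is handed in when it is done.

```bash
mkdir -p pics
python3 - <<'E'
from bench import *
import cv2
o=get_obs()
for k in o: print(k,o[k])
print(finger_overhang)
for n in("scene","top","wrist"):
    f=grab_frame(n); cv2.imwrite(f"pics/{n}0.png",f["image"]); print(n,{k:v for k,v in f.items() if k!="image"})
E
```

```text
clock 0.0
joints [-1.3411081   0.47778734  0.02232127  1.55646778 -0.01151551  1.10929564
 -0.08308046]
qvel [-2.47852839e-04 -3.76545470e-04  1.61213681e-03  8.88578226e-04
 -4.90300499e-05 -4.43822787e-04  1.03341257e-03]
tau [ 1.60735271e-04 -5.96444285e+01  1.60823710e+00 -2.81199110e+01
  1.24725714e-02  9.12841293e-03  1.42596471e-05]
tcp_pos [0.22358281 0.63659471 0.40372673]
orientation [-1.556323    0.26525065 -0.26494301]
contact_force [ 0.10096088 -0.66672002  0.56657774]
moment [-0.02300445 -0.01620064  0.01933365]
grip_width 0.08526317619328289
0.1734
scene {'fx': 530.4413223747551, 'fy': 530.4413223747551, 'cx': 282.89977354356824, 'cy': 205.7238053011524, 'origin': array([1.38225463, 0.01228622, 0.97111934]), 'rotation': array([0.53798429, 0.55723008, 1.49123224])}
top {'fx': 520.7339842061098, 'fy': 520.7339842061098, 'cx': 280.9575478456875, 'cy': 205.7009019062005, 'origin': array([ 0.39838884, -0.02086659,  1.00571952]), 'rotation': array([ 0.17605442, -0.18360194, -1.54213599])}
wrist {'fx': 322.91105841656685, 'fy': 322.91105841656685, 'cx': 279.9557510733517, 'cy': 209.95498374711144, 'origin': array([0.15318813, 0.66144767, 0.37209634]), 'rotation': array([-0.26088913, -0.1822363 ,  1.22412213])}
```

View pics/scene0.png

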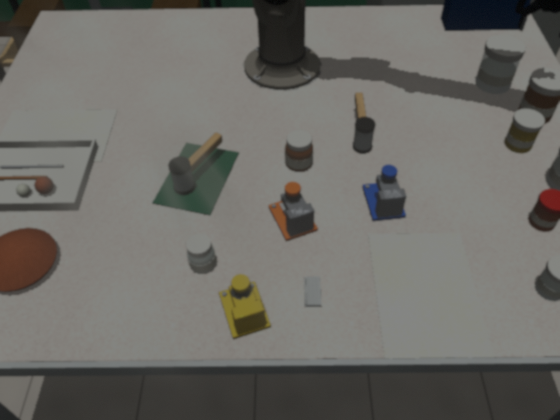

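View pics/top0.png

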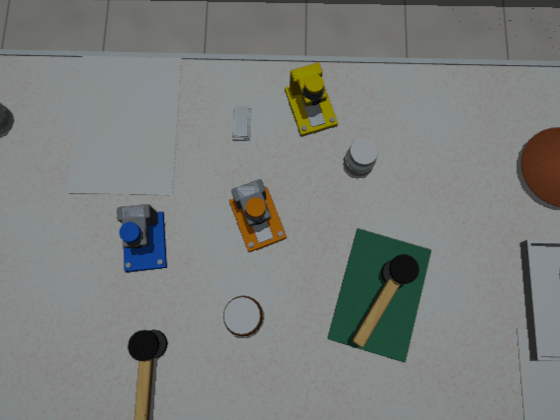

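View pics/wrist0.png

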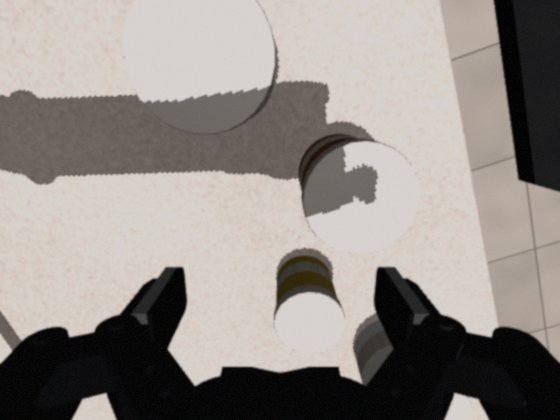

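The scene camera looks back at the robot, so image left is the robot's right. The wanted mallet is therefore the one on the green mat: top (404,269), scene (180,170). The orange punch head is at top (256,207), scene (292,190). The yellow jig and the second mallet are look-alikes.

```bash
cat > h.py <<'E'
import numpy as np, cv2
from scipy.spatial.transform import Rotation as R
from bench import *
def ray(f,u,v):
    d=np.array([(u-f["cx"])/f["fx"],-(v-f["cy"])/f["fy"],-1.]); d=R.from_rotvec(f["rotation"]).as_matrix()@d
    return np.array(f["origin"]),d/np.linalg.norm(d)
def plane(f,uv,z):
    o,d=ray(f,*uv); return o+d*(z-o[2])/d[2]
def tri(L):
    A=np.zeros((3,3));b=np.zeros(3)
    for f,uv in L:
        o,d=ray(f,*uv);P=np.eye(3)-np.outer(d,d);A+=P;b+=P@o
    p=np.linalg.solve(A,b)
    return p,[np.linalg.norm((np.eye(3)-np.outer(d,d))@(p-o)) for o,d in [ray(f,*uv) for f,uv in L]]
def proj(f,p):
    q=R.from_rotvec(f["rotation"]).as_matrix().T@(np.array(p)-f["origin"]);return np.array([f["cx"]+f["fx"]*q[0]/-q[2],f["cy"]-f["fy"]*q[1]/-q[2]])
def hsvmask(img,lo,hi):
    return cv2.inRange(cv2.cvtColor(img,cv2.COLOR_BGR2HSV),np.array(lo),np.array(hi))
def blobs(m,amin=60):
    cs,_=cv2.findContours(m,cv2.RETR_EXTERNAL,cv2.CHAIN_APPROX_NONE)
    return sorted([c for c in cs if cv2.contourArea(c)>amin],key=cv2.contourArea,reverse=True)
E
python3 - <<'E'
from h import *
s=grab_frame("scene");t=grab_frame("top")
for n,f in(("scene",s),("top",t)):
    im=f["image"]
    for nm,lo,hi in(("orange",(5,150,80),(14,255,255)),("wood",(12,60,90),(25,255,255)),("green",(60,60,30),(90,255,255)),("black",(0,0,0),(180,255,40))):
        for c in blobs(hsvmask(im,lo,hi),80)[:6]:
            r=cv2.minAreaRect(c); print(n,nm,cv2.contourArea(c),np.round(r[0],1),np.round(r[1],1),round(r[2],1),cv2.boundingRect(c))
a=cv2.resize(t["image"][160:360,200:450],None,fx=3,fy=3,interpolation=cv2.INTER_CUBIC)[:600];cv2.imwrite("pics/tz.png",a)
a=cv2.resize(s["image"][120:250,140:340],None,fx=4,fy=4,interpolation=cv2.INTER_CUBIC);cv2.imwrite("pics/sz.png",a)
E
```

```text
scene orange 163.0 [282.  220.7] [34.3  8.8] 62.4 (271, 204, 18, 34)
scene orange 101.0 [292. 188.] [10. 12.] 90.0 (286, 183, 13, 11)
scene wood 415.0 [241.3 303.4] [58.1 40.4] 69.8 (219, 274, 48, 64)
scene wood 235.0 [204.1 148.1] [ 7. 41.] 46.6 (189, 133, 32, 32)
scene wood 176.0 [281.4 219.5] [36.1  8.9] 61.9 (272, 202, 17, 36)
scene wood 155.0 [359.9 104.6] [24.2  7.6] 80.5 (355, 93, 11, 24)
scene wood 120.5 [292. 187.] [12. 14.] 90.0 (285, 181, 15, 13)
scene green 325.5 [194.1 204.2] [26.  18.8] 61.4 (181, 191, 28, 22)
scene green 301.0 [126.    3.5] [ 7. 52.] 90.0 (100, 0, 53, 8)
scene green 272.5 [224.7 161.1] [15.7 24.6] 26.6 (216, 152, 21, 24)
scene green 257.5 [335.5   2.5] [ 5. 61.] 90.0 (305, 0, 62, 6)
scene green 196.5 [6.5 9.5] [19. 13.] 90.0 (0, 0, 14, 20)
scene green 193.0 [76.  4.] [ 8. 26.] 90.0 (63, 0, 27, 9)
scene black 3502.5 [288.5  34.5] [ 69. 183.] 90.0 (197, 0, 184, 70)
scene black 2658.0 [500.5  14.5] [ 29. 117.] 90.0 (442, 0, 118, 30)
scene black 363.0 [125.5   3.5] [ 7. 55.] 90.0 (98, 0, 56, 8)
scene black 334.5 [540.3  99.3] [32.3 14.9] 18.4 (525, 88, 33, 20)
scene black 258.0 [73.5  4. ] [ 8. 35.] 90.0 (56, 0, 36, 9)
scene black 215.5 [11.  8.] [16. 22.] 90.0 (0, 0, 23, 17)
top orange 1560.0 [541. 164.] [36. 70.] 0.0 (523, 129, 37, 71)
top wood 826.0 [257.4 218.2] [55.2 41.1] 69.4 (230, 187, 57, 64)
top wood 768.0 [375.7 312.6] [11.8 72.5] 30.5 (354, 279, 45, 68)
top wood 615.0 [142. 390.] [11.6 59.1] 4.8 (134, 361, 17, 59)
top wood 283.0 [255.5 206.5] [19. 19.] 90.0 (246, 197, 20, 20)
top green 8876.5 [380.6 294.8] [ 80.7 116.5] 15.1 (328, 229, 103, 133)
top black 990.5 [376.7 297.7] [ 32.8 107.7] 40.5 (348, 254, 71, 94)
top black 922.5 [140.5 371.9] [37.4 88.3] 14.0 (128, 331, 40, 89)
top black 217.5 [145.2 231.7] [19.2 46.6] 33.3 (126, 207, 32, 42)
top black 164.0 [311.5  96.9] [19.9 16.1] 6.7 (302, 88, 21, 18)
```

View pics/tz.png

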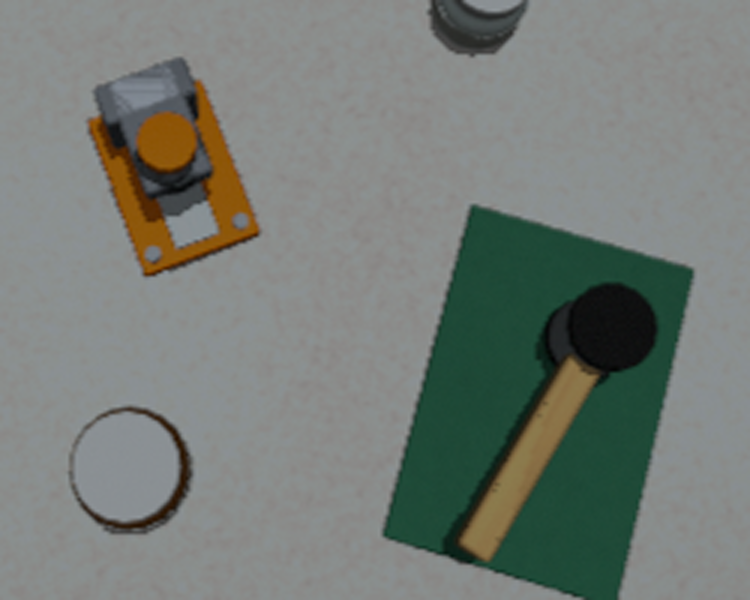

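View pics/sz.png

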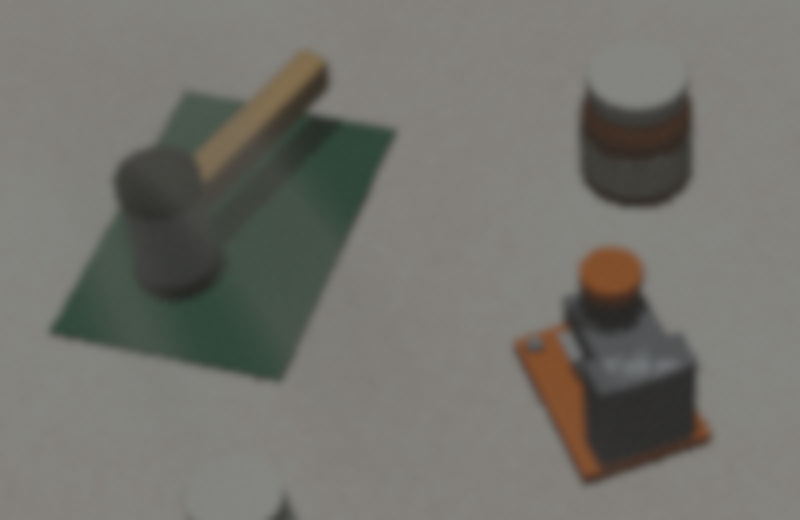

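Run:
```python
from h import *
s=grab_frame("scene");t=grab_frame("top")
P={"head":((404,269),(179.8,165.2),.088),"orange":((255.3,207),(292.8,187.8),.112),"handleend":((359,343),(219,134.8),.065),"matc1":((357.3,228.7),(152.5,203),.004),"matc2":((431,249.5),(187,143),.004),"matc3":((328.5,338.5),(210.5,215),.004),"jarA":((242.5,315.5),(299,136),.085)}
for k,(a,b,z) in P.items():
    print(k,*[np.round(x,4) for x in tri([(t,a),(s,b)])],"top-plane",np.round(plane(t,a,z),4),"scene-plane",np.round(plane(s,b,z),4))
for w in blobs(hsvmask(t["image"],(12,60,90),(25,255,255)),80):
    print(cv2.boxPoints(cv2.minAreaRect(w)).round(1).tolist())
```

```text
head [ 0.5037 -0.2414  0.0828] [0.0021 0.0021] top-plane [ 0.5032 -0.2423  0.088 ] scene-plane [ 0.5093 -0.2377  0.088 ]
orange [0.6046 0.0235 0.1096] [0.0013 0.0013] top-plane [0.6041 0.0221 0.112 ] scene-plane [0.6067 0.0248 0.112 ]
handleend [ 0.3746 -0.1622  0.0598] [0.0033 0.0033] top-plane [ 0.3748 -0.1647  0.065 ] scene-plane [ 0.3808 -0.1579  0.065 ]
matc1 [ 0.5934 -0.2299  0.0527] [0.0639 0.0639] top-plane [ 0.5897 -0.1736  0.004 ] scene-plane [ 0.5526 -0.312   0.004 ]
matc2 [ 0.524  -0.2341  0.1804] [0.029 0.029] top-plane [ 0.5518 -0.3163  0.004 ] scene-plane [ 0.3439 -0.2523  0.004 ]
matc3 [ 0.3798 -0.1795 -0.2542] [0.0376 0.0376] top-plane [ 0.3803 -0.1172  0.004 ] scene-plane [ 0.5921 -0.1689  0.004 ]
jarA [0.4171 0.0411 0.0902] [0.002 0.002] top-plane [0.4173 0.0394 0.085 ] scene-plane [0.4112 0.0433 0.085 ]
[[228.39999389648438, 199.60000610351562], [266.8999938964844, 185.1999969482422], [286.29998779296875, 236.89999389648438], [247.8000030517578, 251.3000030517578]]
[[352.1000061035156, 341.0], [389.0, 278.3999938964844], [399.1000061035156, 284.3999938964844], [362.29998779296875, 347.0]]
[[133.8000030517578, 419.0], [138.6999969482422, 360.1000061035156], [150.1999969482422, 361.0], [145.3000030517578, 419.8999938964844]]
[[246.0, 197.0], [265.0, 197.0], [265.0, 216.0], [246.0, 216.0]]
```

```bash
cat > plan.py <<'E'
from h import *
def plan(pts,zdir=None):
    o=get_obs();M=R.from_rotvec(o["orientation"]).as_matrix()
    print("axes x",M[:,0].round(4),"y",M[:,1].round(4),"z",M[:,2].round(4),"tcp",np.round(o["tcp_pos"],4),"clk",o["clock"],"w",o["grip_width"],"F",np.round(o["contact_force"],1))
    for p in pts: print(p,"->",(M.T@(np.array(p)-o["tcp_pos"])*100).round(2))
    if zdir is not None:
        z=np.array([*zdir,0.]);
        for s in(1,-1):
            l=M.T@(z*s); print("twist",round(np.arctan2(l[0],l[2]),4))
    print("joints",np.round(o["joints"],3))
E
python3 -c "
from plan import *
plan([(.45,.35,.42),(.5,.1,.42),(.4605,-.2155,.35),(.4605,-.2155,.30)],(.515,.857))"
```

```text
axes x [ 9.435e-01 -3.315e-01  1.000e-04] y [-1.e-04 -4.e-04 -1.e+00] z [ 3.315e-01  9.435e-01 -4.000e-04] tcp [0.2237 0.6368 0.4045] clk 0.35 w 0.08539006650361035 F [ 0.2 -0.3  0.1]
(0.45, 0.35, 0.42) -> [ 30.85  -1.54 -19.56]
(0.5, 0.1, 0.42) -> [ 43.86  -1.53 -41.49]
(0.4605, -0.2155, 0.35) -> [ 50.59   5.48 -72.56]
(0.4605, -0.2155, 0.3) -> [ 50.59  10.48 -72.56]
twist 0.2033
twist -2.9383
joints [-1.341  0.477  0.022  1.556 -0.011  1.109 -0.083]
```

```bash
python3 -m jog '[[[31,-1.5,-19.5],0,-1],[[31,-1.5,-19.5],0,-1],[[31,-1.5,-19.5],0,-1],[[31,-1.5,-19.5],0,-1],[[31,-1.5,-19.5],0,-1],[[31,-1.5,-19.5],0,-1],[[44,-1.5,-41.5],0.2,-1],[[44,-1.5,-41.5],0.2,-1],[[44,-1.5,-41.5],0.2,-1],[[44,-1.5,-41.5],0.2,-1]]' 120; python3 -c "
from plan import *
plan([(.4605,-.2155,.42),(.4605,-.2155,.35)],(.515,.857))"
```

```text
clock: 1.6
tcp_pos: [0.5003, 0.1029, 0.42]
orientation: [-1.529, 0.421, -0.422]
contact_force: [1.4, 0.0, 0.6]
grip_width: 0.0855
axes x [ 8.589e-01 -5.121e-01  5.000e-04] y [ 8.e-04  5.e-04 -1.e+00] z [0.5121 0.8589 0.0009] tcp [0.5003 0.1029 0.42  ] clk 1.6 w 0.0854808828861405 F [1.4 0.  0.6]
(0.4605, -0.2155, 0.42) -> [ 1.289e+01 -2.000e-02 -2.938e+01]
(0.4605, -0.2155, 0.35) -> [ 12.89   6.98 -29.39]
twist 0.0034
twist -3.1382
joints [-0.588  0.189  0.302  1.942 -0.066  1.019  0.777]
```

```bash
python3 -m jog '[[[12.9,0,-29.4],0,-1],[[12.9,0,-29.4],0,-1],[[12.9,0,-29.4],0,-1],[[12.9,0,-29.4],0,-1],[[12.9,0,-29.4],0,-1],[[12.9,0,-29.4],0,-1],[[12.9,6,-29.4],0,-1],[[12.9,6,-29.4],0,-1],[[12.9,6,-29.4],0,-1]]'; python3 -c "
from plan import *
plan([(.4605,-.2155,.207)],(.515,.857))
f=grab_frame('wrist');cv2.imwrite('pics/w1.png',f['image']);
import pickle;pickle.dump(f,open('w1.pkl','wb'))"
```

```text
clock: 2.72
tcp_pos: [0.4611, -0.2132, 0.3609]
orientation: [-1.529, 0.42, -0.421]
contact_force: [0.2, -0.3, 0.5]
grip_width: 0.0854
axes x [ 8.594e-01 -5.113e-01  6.000e-04] y [ 7.e-04 -1.e-04 -1.e+00] z [5.113e-01 8.594e-01 3.000e-04] tcp [ 0.4611 -0.2132  0.3609] clk 2.725 w 0.08544080150065327 F [ 0.2 -0.3  0.5]
(0.4605, -0.2155, 0.207) -> [ 0.06 15.39 -0.23]
twist 0.0044
twist -3.1372
joints [-0.121  0.273  0.514  2.022 -0.172  0.887  1.521]
```

View pics/w1.png

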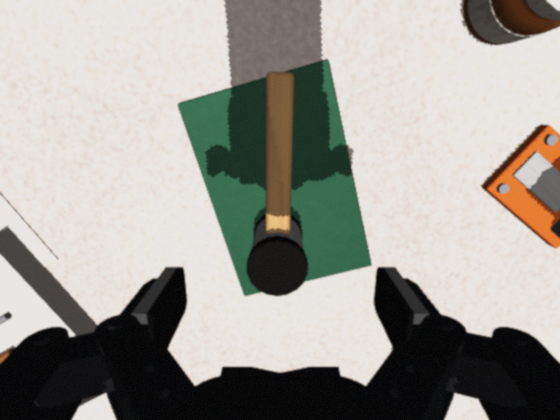

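The wrist view shows the mallet nearly upright in the image: black top disc centre (277,263), handle from (278,228) to (280,73). The fingers look symmetric about column 280.

Run:
```python
from h import *
import pickle
w=pickle.load(open('w1.pkl','rb'));t=grab_frame("top")
im=w["image"]
g=cv2.cvtColor(im,cv2.COLOR_BGR2GRAY)
for v in(85,100,120,140,160,180,200):
    m=hsvmask(im[v:v+1],(5,90,40),(25,255,255))[0];x=np.where(m>0)[0];x=x[(x>240)&(x<320)];e=(x.min(),x.max()+1);pl=[plane(w,(q-.5,v),.065)for q in e];print(v,e,np.round(sum(pl)/2,4),np.linalg.norm(pl[0]-pl[1]).round(4))
print("head w",plane(w,(277.3,263),.088))
print("handle end w",plane(w,(280.5,72.5),.065))
T={"head":((404,269),(277.3,263)),"hend":((359,343),(280.5,72.5))}
for k,(a,b) in T.items():
    print(k,tri([(t,a),(w,b)]))
for c in [(328,60),(180,103),(245,295),(371,265)]: print(plane(w,c,.004).round(4))
```

```text
85 (np.int64(266), np.int64(294)) [ 0.3808 -0.1657  0.065 ] 0.0214
100 (np.int64(266), np.int64(294)) [ 0.3902 -0.1712  0.065 ] 0.0217
120 (np.int64(266), np.int64(293)) [ 0.4028 -0.1792  0.065 ] 0.0213
140 (np.int64(266), np.int64(293)) [ 0.4161 -0.1871  0.065 ] 0.0217
160 (np.int64(266), np.int64(292)) [ 0.4297 -0.1957  0.065 ] 0.0212
180 (np.int64(266), np.int64(292)) [ 0.4439 -0.2042  0.065 ] 0.0216
200 (np.int64(266), np.int64(291)) [ 0.4585 -0.2134  0.065 ] 0.0212
head w [ 0.49905178 -0.23808729  0.088     ]
handle end w [ 0.37362826 -0.16051287  0.065     ]
head (array([ 0.50487853, -0.24362825,  0.07436726]), [np.float64(0.0019053160250048743), np.float64(0.0019053160250048905)])
hend (array([ 0.37535231, -0.16160891,  0.08498724]), [np.float64(4.514321985806341e-05), np.float64(4.514321985807636e-05)])
[ 0.3814 -0.1141  0.004 ]
[ 0.3423 -0.2536  0.004 ]
[ 0.5504 -0.3127  0.004 ]
[ 0.5899 -0.1718  0.004 ]
```

```bash
python3 -m jog '[[[0,15.4,-0.2],0.014,-1],[[0,15.4,-0.2],0.014,-1],[[0,15.4,-0.2],0.014,-1],[[0,15.4,-0.2],0.014,-1]]'; python3 -c "
from plan import *
plan([(.461,-.2149,.207)],(.523,.852))
f=grab_frame('wrist');cv2.imwrite('pics/w2.png',f['image'])"
```

```text
clock: 3.32
tcp_pos: [0.4595, -0.2151, 0.2053]
orientation: [-1.527, 0.434, -0.43]
contact_force: [-0.1, 0.6, 0.1]
grip_width: 0.0854
axes x [ 0.8518 -0.5238 -0.002 ] y [-1.8e-03  9.0e-04 -1.0e+00] z [ 5.238e-01  8.518e-01 -2.000e-04] tcp [ 0.4595 -0.2151  0.2053] clk 3.325 w 0.08540685565995773 F [-0.1  0.6  0.1]
(0.461, -0.2149, 0.207) -> [ 0.12 -0.17  0.09]
twist -0.0008
twist 3.1408
joints [ 0.007  0.531  0.387  2.119 -0.37   0.558  1.682]
```

View pics/w2.png

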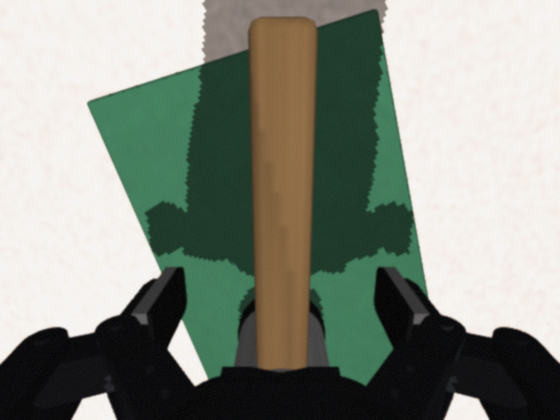

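The handle is centred between the fingers, at column 282 against 280. Now closing the gripper.

```bash
python3 -m jog '[[[0.1,-0.1,0],0,1],[[0.1,-0.1,0],0,1],[[0.1,-0.1,0],0,1],[[0.1,-0.1,0],0,1],[[0.1,-0.1,0],0,1],[[0.1,-0.1,0],0,1],[[0.1,-0.1,0],0,1],[[0.1,-0.1,0],0,1]]' 120; python3 -c "
from plan import *
plan([(.461,-.2149,.207)],(.523,.852))
for n in ('scene','wrist'):
  f=grab_frame(n);cv2.imwrite(f'pics/{n}3.png',f['image'])"
```

```text
clock: 4.38
tcp_pos: [0.4605, -0.2158, 0.2075]
orientation: [-1.527, 0.431, -0.433]
contact_force: [-2.3, 2.7, 9.2]
grip_width: 0.0202
axes x [ 8.517e-01 -5.240e-01  6.000e-04] y [ 1.e-03  4.e-04 -1.e+00] z [0.524  0.8517 0.0009] tcp [ 0.4605 -0.2158  0.2075] clk 4.375 w 0.020212878599253577 F [-2.3  2.7  9.2]
(0.461, -0.2149, 0.207) -> [-0.01  0.05  0.1 ]
twist -0.001
twist 3.1406
joints [ 0.006  0.528  0.389  2.116 -0.369  0.561  1.682]
```

View pics/wrist3.png

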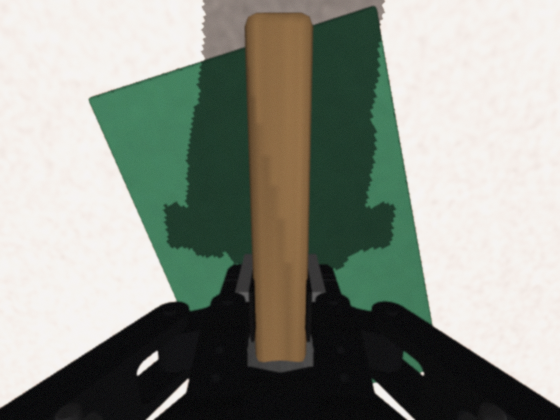

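Gripped at 20 mm opening. Lifting now.

```bash
python3 -m jog '[[[0,-3,0],0,1],[[0,-8,0],0,1],[[0,-13,0],0,1],[[0,-16,0],0,1],[[0,-16,0],0,1],[[0,-16,0],0,1]]' 120; python3 -c "
from plan import *
plan([(.562,.0475,.3675)],(.523,.852))
for n in ('scene','wrist','top'):
  f=grab_frame(n);cv2.imwrite(f'pics/{n}4.png',f['image'])"
```

```text
clock: 5.22
tcp_pos: [0.4596, -0.2154, 0.3654]
orientation: [-1.527, 0.434, -0.43]
contact_force: [-0.1, 0.1, -3.8]
grip_width: 0.02
axes x [ 0.8517 -0.524  -0.0023] y [-2.2e-03  9.0e-04 -1.0e+00] z [ 5.240e-01  8.517e-01 -4.000e-04] tcp [ 0.4596 -0.2154  0.3654] clk 5.225 w 0.019956158037996274 F [-0.1  0.1 -3.8]
(0.562, 0.0475, 0.3675) -> [-5.05 -0.21 27.76]
twist -0.001
twist 3.1406
joints [-0.143  0.27   0.547  2.019 -0.178  0.9    1.518]
```

View pics/wrist4.png

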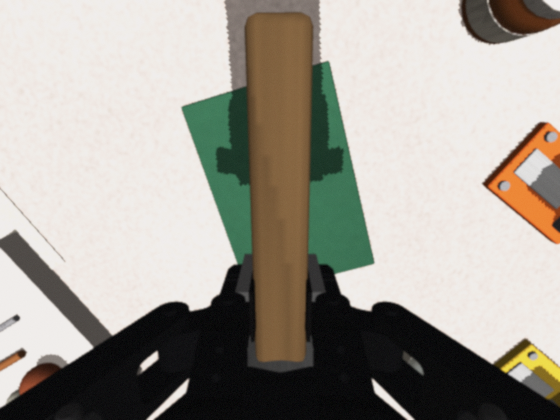

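View pics/scene4.png

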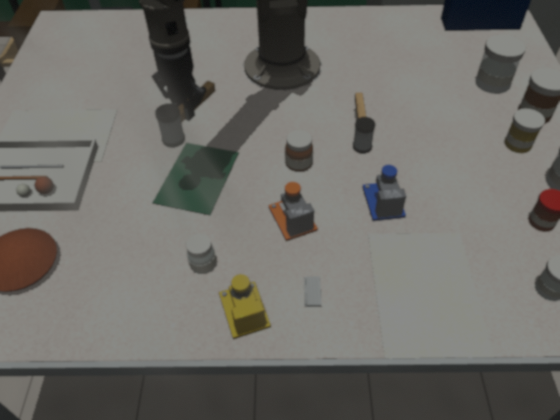

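The handle sits exactly as before in the wrist view, end at (280,15), so there is no droop. The second mallet and the jars are undisturbed. Moving over the orange punch.

```bash
python3 -m jog '[[[-1,-0.2,5],0,1],[[-2,-0.2,10],0,1],[[-3,-0.2,15],0,1],[[-4,-0.2,20],0,1],[[-4.5,-0.2,25],0,1],[[-5,-0.2,27.8],0,1],[[-5,-0.2,27.8],0,1],[[-5,-0.2,27.8],0,1],[[-5,-0.2,27.8],0,1]]' 120; python3 -c "
from plan import *
plan([(.562,.0475,.3675)],(.523,.852))
for n in ('scene','wrist','top'):
  f=grab_frame(n);cv2.imwrite(f'pics/{n}5.png',f['image'])
  if n!='wrist':
    h=proj(f,(.605,.023,.15));u,v=np.round(h).astype(int);u=max(u,80);v=max(v,60);c=f['image'][v-60:v+60,u-80:u+80];print(n,u-80,v-60);cv2.imwrite(f'pics/{n}5z.png',cv2.resize(c,None,fx=5,fy=5,interpolation=cv2.INTER_CUBIC))"
```

```text
clock: 6.5
tcp_pos: [0.563, 0.0456, 0.3683]
orientation: [-1.528, 0.435, -0.434]
contact_force: [0.7, -0.8, -2.2]
grip_width: 0.02
axes x [ 8.504e-01 -5.262e-01 -4.000e-04] y [-9.e-04 -6.e-04 -1.e+00] z [ 0.5262  0.8504 -0.001 ] tcp [0.563  0.0456 0.3683] clk 6.5 w 0.019992469077959523 F [ 0.7 -0.8 -2.2]
(0.562, 0.0475, 0.3675) -> [-0.19  0.08  0.11]
twist -0.0036
twist 3.138
joints [-0.534  0.354  0.431  1.884 -0.179  0.943  0.996]
scene 212 115
top 174 141
```

View pics/scene5z.png

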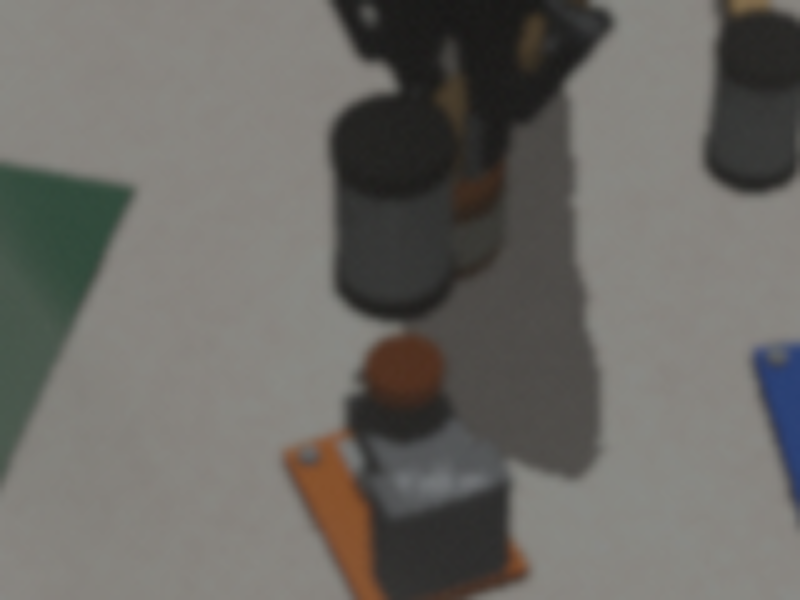

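View pics/top5z.png

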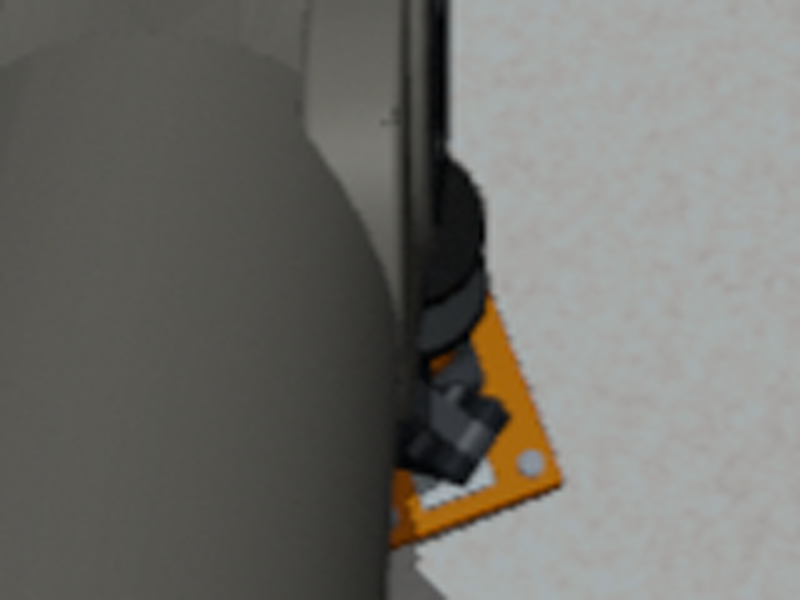

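Run:
```python
from plan import *
s=grab_frame("scene")
print("face",plane(s,(291.2,170),.1648).round(4),"top",plane(s,(291,142.2),.2488).round(4),"orange",plane(s,(292.8,187.8),.112).round(4))
plan([(.563,.0495,.355)],(.523,.852))
```

```text
face [0.6038 0.0215 0.1648] top [0.6085 0.0213 0.2488] orange [0.6067 0.0248 0.112 ]
axes x [ 0.851  -0.5252 -0.    ] y [ 0.  0. -1.] z [0.5252 0.851  0.    ] tcp [0.5632 0.0463 0.3688] clk 6.7 w 0.02052743771968463 F [-0.4 -0.2 -2. ]
(0.563, 0.0495, 0.355) -> [-0.19  1.38  0.26]
twist -0.0024
twist 3.1391
joints [-0.534  0.353  0.43   1.883 -0.179  0.943  0.996]
```

```bash
python3 -m jog '[[[-0.2,0,0.3],0,1],[[-0.2,0,0.3],0,1],[[-0.2,0,0.3],0,1]]' 120; python3 -c "
from plan import *
plan([(.5623,.0495,.2965)])"
```

```text
clock: 7.08
tcp_pos: [0.5632, 0.0508, 0.3687]
orientation: [-1.527, 0.432, -0.432]
contact_force: [-0.4, 0.1, -3.6]
grip_width: 0.0205
axes x [ 0.8517 -0.524   0.    ] y [ 0.  0. -1.] z [0.524  0.8517 0.    ] tcp [0.5632 0.0508 0.3687] clk 7.075 w 0.020529008574057147 F [-0.4  0.1 -3.6]
(0.5623, 0.0495, 0.2965) -> [-0.01  7.22 -0.16]
joints [-0.541  0.354  0.429  1.882 -0.179  0.943  0.99 ]
```

```bash
python3 -m jog '[[[0,3.6,-0.1],0,1],[[0,7.3,-0.1],0,1]]' 120; python3 -c "
from plan import *
plan([])"
```

```text
clock: 7.32
tcp_pos: [0.5634, 0.05, 0.2959]
orientation: [-1.526, 0.43, -0.434]
contact_force: [-16.1, 10.8, 71.6]
grip_width: 0.0203
axes x [ 0.8517 -0.5241  0.0019] y [ 2.8e-03  9.0e-04 -1.0e+00] z [0.5241 0.8517 0.0023] tcp [0.5634 0.05   0.2959] clk 7.325 w 0.020306530121070008 F [-16.1  10.8  71.6]
joints [-0.505  0.45   0.394  1.94  -0.237  0.793  1.04 ]
```

```bash
python3 -c "
from h import *
f=grab_frame('scene');cv2.imwrite('pics/s6z.png',cv2.resize(f['image'][115:235,212:372],None,fx=5,fy=5,interpolation=cv2.INTER_CUBIC))"; python3 -m jog '[[[0,-2,0],0,1],[[0,-6,0],0,1],[[0,-8,0],0,1],[[0,-8,0],0,1]]' 120;python3 -c "
from plan import *
plan([(.4605,-.2158,.375)],(.523,.852))
f=grab_frame('scene');cv2.imwrite('pics/s7z.png',cv2.resize(f['image'][115:235,212:372],None,fx=5,fy=5,interpolation=cv2.INTER_CUBIC))
f=grab_frame('wrist');cv2.imwrite('pics/w7.png',f['image'])"
```

```text
clock: 7.88
tcp_pos: [0.5633, 0.0497, 0.3772]
orientation: [-1.525, 0.43, -0.435]
contact_force: [-0.3, 0.3, -2.9]
grip_width: 0.0203
axes x [ 0.8516 -0.5243  0.0025] y [ 0.0035  0.001  -1.    ] z [0.5243 0.8516 0.0027] tcp [0.5633 0.0497 0.3772] clk 7.875 w 0.020330269794682575 F [-0.3  0.3 -2.9]
(0.4605, -0.2158, 0.375) -> [  5.17   0.16 -28.  ]
twist -0.0013
twist 3.1403
joints [-0.546  0.343  0.436  1.875 -0.176  0.957  0.988]
```

View pics/s6z.png

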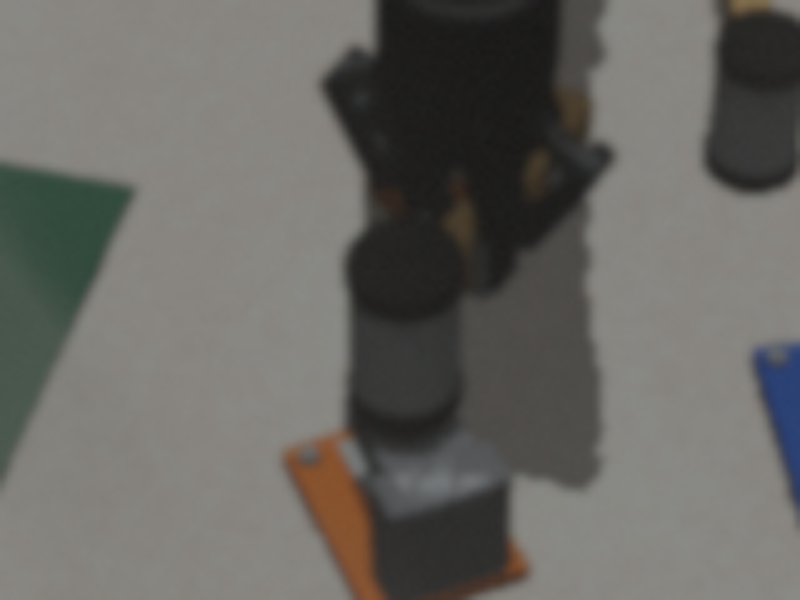

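View pics/s7z.png

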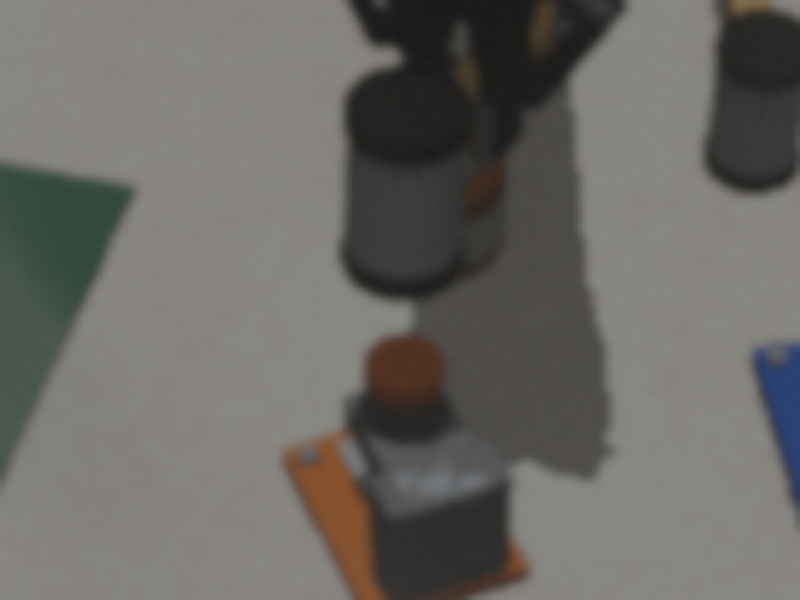

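View pics/w7.png

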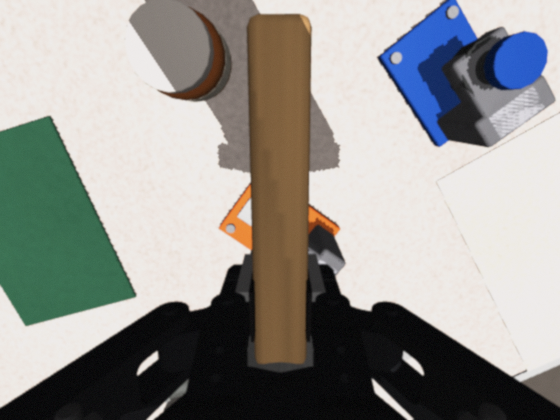

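The strike picture shows the head covering the punch down to the collar at zoom (405,430). Afterwards the orange head is back up at (405,370). The handle has not shifted in the grip, end at (280,17) against (280,15). Carrying the mallet back to its original spot.

```bash
python3 -m jog '[[[1,0,-5],0,1],[[2,0,-10],0,1],[[3,0,-15],0,1],[[4,0,-20],0,1],[[5,0,-25],0,1],[[5.2,0.1,-28],0,1],[[5.2,0.1,-28],0,1],[[5.2,0.1,-28],0,1],[[5.2,0.1,-28],0,1]]' 120; python3 -c "
from plan import *
plan([(.4605,-.2158,.2085)],(.523,.852))"
```

```text
clock: 9.1
tcp_pos: [0.4608, -0.2146, 0.3742]
orientation: [-1.527, 0.431, -0.43]
contact_force: [-0.6, 0.8, -3.4]
grip_width: 0.0201
axes x [ 8.528e-01 -5.223e-01 -8.000e-04] y [-7.e-04  4.e-04 -1.e+00] z [ 0.5223  0.8528 -0.    ] tcp [ 0.4608 -0.2146  0.3742] clk 9.1 w 0.020088410268827475 F [-0.6  0.8 -3.4]
(0.4605, -0.2158, 0.2085) -> [ 0.05 16.57 -0.11]
twist 0.001
twist -3.1406
joints [-0.153  0.259  0.554  2.01  -0.171  0.918  1.511]
```

```bash
python3 -m jog '[[[0,5,0],0,1],[[0,10,0],0,1],[[0,14,0],0,1],[[0,15.5,0],0,1],[[0,16,0],0,1],[[0,16.2,0],0,1],[[0,16.2,0],0,1]]' 120; python3 -c "
from plan import *
plan([(.4605,-.2158,.2075)],(.523,.852))
f=grab_frame('scene');cv2.imwrite('pics/s8z.png',cv2.resize(f['image'][110:230,130:290],None,fx=5,fy=5,interpolation=cv2.INTER_CUBIC))"
```

```text
clock: 9.98
tcp_pos: [0.4608, -0.2161, 0.2138]
orientation: [-1.527, 0.431, -0.434]
contact_force: [0.1, -0.8, -3.6]
grip_width: 0.0202
axes x [ 0.8516 -0.5241  0.002 ] y [ 2.1e-03 -4.0e-04 -1.0e+00] z [5.241e-01 8.516e-01 8.000e-04] tcp [ 0.4608 -0.2161  0.2138] clk 9.975 w 0.020169224199563348 F [ 0.1 -0.8 -3.6]
(0.4605, -0.2158, 0.2075) -> [-0.04  0.63  0.01]
twist -0.0012
twist 3.1404
joints [-0.017  0.521  0.418  2.115 -0.381  0.575  1.695]
```

View pics/s8z.png

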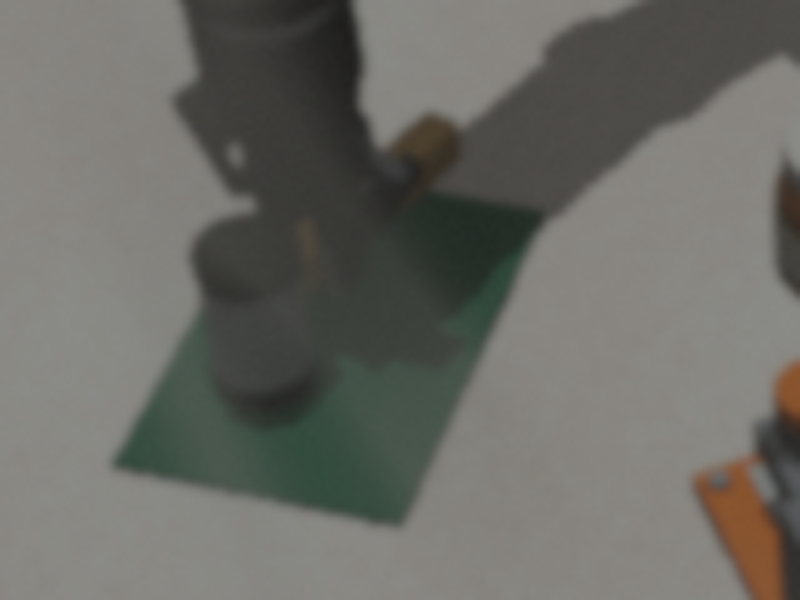

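The head is level, just above its old place on the mat, with its lower face at zoom (265,390). Setting it down gently.

```bash
python3 -m jog '[[[0,0.25,0],0,1],[[0,0.45,0],0,1],[[0,0.6,0],0,1],[[0,0.6,0],0,1]]'; python3 -c "
from plan import *
plan([])"
```

```text
clock: 10.52
tcp_pos: [0.4601, -0.2159, 0.2065]
orientation: [-1.527, 0.433, -0.432]
contact_force: [0.6, -0.4, -3.4]
grip_width: 0.0203
axes x [ 8.515e-01 -5.243e-01 -4.000e-04] y [-4.e-04  1.e-04 -1.e+00] z [ 5.243e-01  8.515e-01 -1.000e-04] tcp [ 0.4601 -0.2159  0.2065] clk 10.525 w 0.020274765776561558 F [ 0.6 -0.4 -3.4]
joints [-0.009  0.533  0.409  2.118 -0.389  0.562  1.701]
```

```bash
python3 -m jog '[[[0,0.1,0],0,1],[[0,0.15,0],0,1],[[0,0.15,0],0,1]]'; python3 -m jog '[[[0,0.05,0],0,1],[[0,0.1,0],0,1]]'
```

```text
clock: 10.9
tcp_pos: [0.4602, -0.2159, 0.2051]
orientation: [-1.527, 0.432, -0.432]
contact_force: [-0.4, -0.8, -3.4]
grip_width: 0.0202
clock: 11.15
tcp_pos: [0.4602, -0.2159, 0.2042]
orientation: [-1.527, 0.432, -0.432]
contact_force: [-1.7, 1.2, -0.4]
grip_width: 0.0205
```

```bash
python3 -m jog '[[[0,0.05,0],0,1],[[0,0.05,0],0,1]]'; python3 -c "
from plan import *
plan([])
f=grab_frame('scene');cv2.imwrite('pics/s9z.png',cv2.resize(f['image'][110:230,130:290],None,fx=5,fy=5,interpolation=cv2.INTER_CUBIC))"
```

```text
clock: 11.4
tcp_pos: [0.4602, -0.216, 0.2041]
orientation: [-1.527, 0.432, -0.433]
contact_force: [-2.0, 1.7, 3.8]
grip_width: 0.0202
axes x [ 8.515e-01 -5.244e-01  1.000e-04] y [ 3.e-04  3.e-04 -1.e+00] z [5.244e-01 8.515e-01 4.000e-04] tcp [ 0.4602 -0.216   0.2041] clk 11.4 w 0.020154106491343297 F [-2.   1.7  3.8]
joints [-0.006  0.537  0.405  2.119 -0.393  0.557  1.704]
```

View pics/s9z.png

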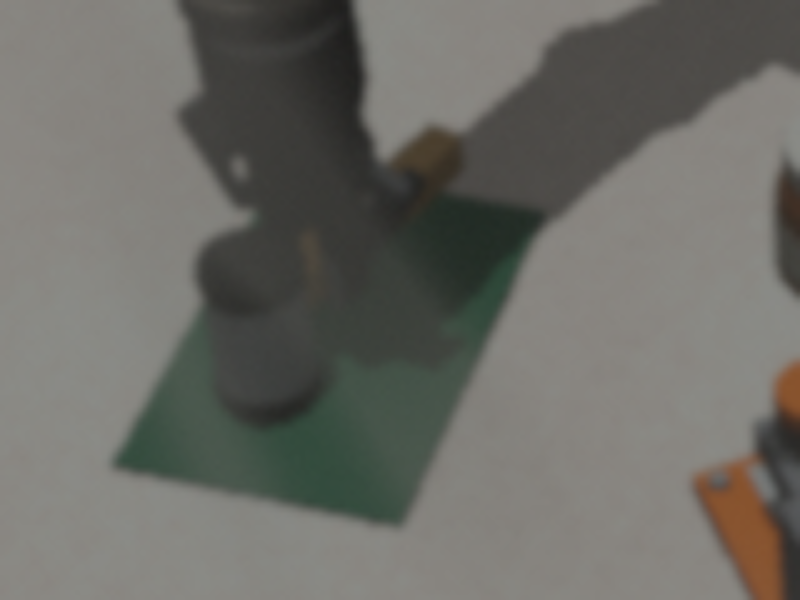

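The head is down on the mat (+7 N change), with perhaps 1–2° of tilt in the grip. Opening slowly in place.

```bash
python3 -m jog '[[[0,0.05,0],0,1],[[0,0.05,0],0,0.4],[[0,0.05,0],0,0.2],[[0,0.05,0],0,-0.3],[[0,0.05,0],0,-1],[[0,0.05,0],0,-1],[[0,0.05,0],0,-1],[[0,0.05,0],0,-1]]' 20; python3 -c "
from plan import *
plan([])
f=grab_frame('scene');cv2.imwrite('pics/s10z.png',cv2.resize(f['image'][110:230,130:290],None,fx=5,fy=5,interpolation=cv2.INTER_CUBIC))
f=grab_frame('wrist');cv2.imwrite('pics/w10.png',f['image'])"
```

```text
clock: 12.45
tcp_pos: [0.4602, -0.2159, 0.2032]
orientation: [-1.527, 0.432, -0.432]
contact_force: [-0.2, -0.0, 0.6]
grip_width: 0.0853
axes x [ 8.516e-01 -5.242e-01 -1.000e-04] y [-0.  0. -1.] z [ 0.5242  0.8516 -0.    ] tcp [ 0.4602 -0.2159  0.2032] clk 12.45 w 0.08531803235020956 F [-0.2 -0.   0.6]
joints [-0.005  0.539  0.405  2.119 -0.394  0.555  1.705]
```

View pics/s10z.png

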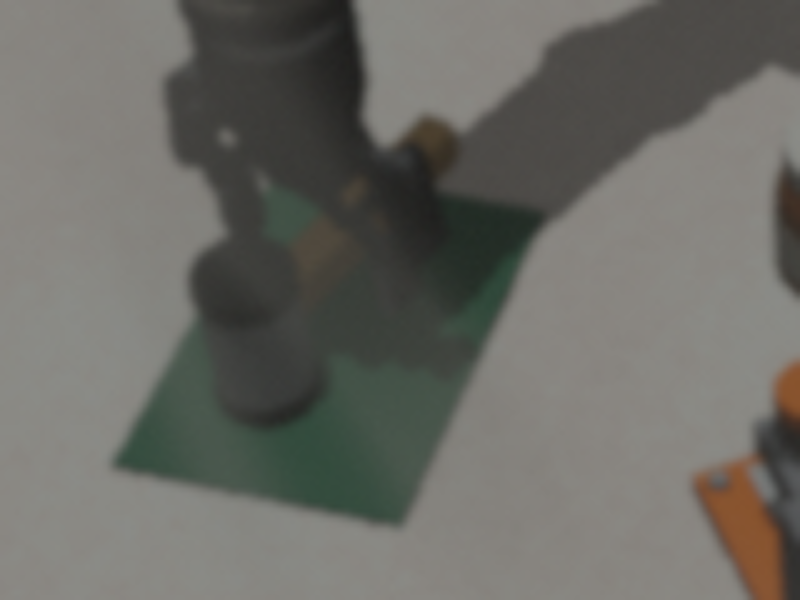

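View pics/w10.png

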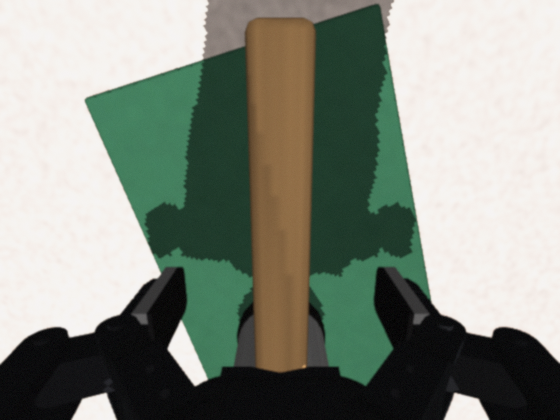

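The mallet stands flat on the mat, released, handle centred between the open fingers. Retreating straight up.

```bash
python3 -m jog '[[[0,-4,0],0,-1],[[0,-9,0],0,-1],[[0,-15,0],0,-1],[[0,-20,0],0,-1],[[0,-20,0],0,-1]]' ; python3 -m jog '[[[0,0,6],0,-1],[[0,0,12],0,-1],[[0,0,17],0,-1],[[0,0,17],0,-1],[[0,0,17],0,-1],[[0,0,17],0,-1]]'; python3 -c "
from plan import *
for n in('scene','top'):
  f=grab_frame(n);cv2.imwrite(f'pics/{n}11.png',f['image'])
"
```

```text
clock: 13.18
tcp_pos: [0.4611, -0.2167, 0.407]
orientation: [-1.526, 0.426, -0.439]
contact_force: [-0.4, 0.1, -0.8]
grip_width: 0.0854
clock: 13.92
tcp_pos: [0.5486, -0.0727, 0.4028]
orientation: [-1.527, 0.435, -0.434]
contact_force: [0.8, -0.2, -0.6]
grip_width: 0.0857
```

View pics/scene11.png

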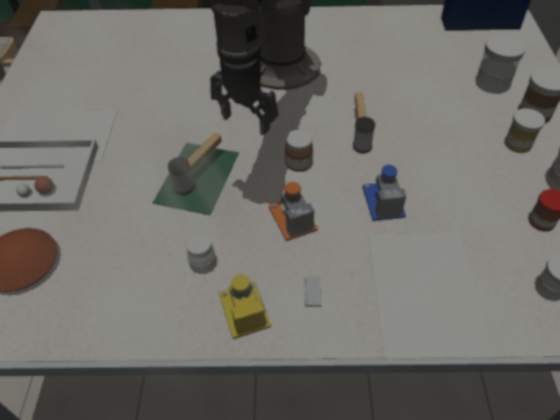

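View pics/top11.png

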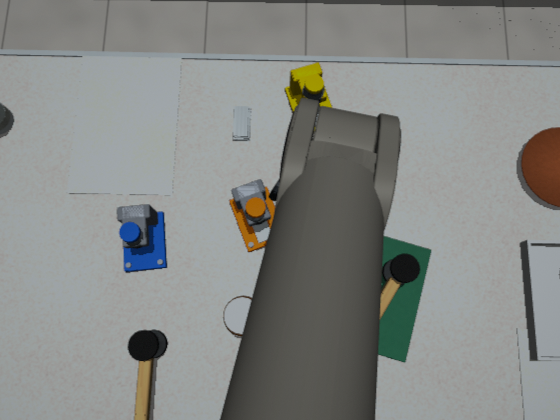

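```bash
python3 -c "
from bench import *
print(hand_in())"
```

```text
the job is handed in; nothing more can be done
None
```

I took the mallet on the green mat, the one farthest to the robot's right, by its handle about 50 mm from the head's axis. I struck the orange punch once with the lower face, commanded at about 0.3 m/s. Then I stood the mallet back on its old spot, let go, raised the arm clear and handed in at about 14 s.

**Strike:** The picture at the bottom of the stroke shows the head covering the punch down to its collar, with a 72 N reading at the wrist. The punch has since sprung back up. I never saw the mark itself or read the punch depth. I take the stroke as full from the tool height (about 17 mm or more down) and the force.

**Final state:** The last pictures show the mallet upright with its head well inside the mat's edges. The blue and yellow jigs, the second mallet and the clear jar look unmoved in both views. The arm hides most of the amber jar from above, but it looks in place in the scene view.

**What disagreed:**
- **Grip shift:** The mallet touched the mat about 2–3 mm lower than expected, with the handle perhaps 1–2° off level. The blow probably shifted it slightly in the grip. It settled flat when released.
- **Camera offset:** The scene and top cameras differed by 3–9 mm on single points. I placed the mallet over the punch using one camera's relative offset, and the tool position agreed with it.

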